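# Hold the topping dispenser's gate half open over its pan

## Robot

A 7-joint arm with a two-finger parallel gripper is mounted at the origin on the work surface. World frame = base frame: x ahead of the robot, y to its left, z up, the work surface at z = 0. Lengths are in m, angles in rad, forces in N, time in s.
With the tool pointing down it reaches from about 0.4 to 0.85 m from the base axis. Payload 10.4 kg.
Tool frame: the origin (TCP) lies at the very end of the fingers, on their centre line; the grasp point (between the pads) lies 19 mm behind it (grasp_offset is the distance from the TCP to the grasp point, in m); z points along the fingers, y is the line along which they close (so a half turn about z gives the same grasp; the last joint's range is limited). The gripper opens to 85 mm and grips with 20 to 120 N. Pads are 22 mm wide; open, the fingers measure 114 mm over their backs; the gripper's body (76 mm by 85 mm) begins 54 mm behind the grasp point. The pads swing forward as they close: fully open they stand 13 mm farther back than shut.
Start: joints at [1.3, 0.332, -0.065, 1.46, 0.022, 1.35, -0.088], TCP at [0.153, -0.606, 0.231] pointing down, gripper open.
Joint ranges: [-2.6, 2.6], [-0.5, 2.12], [-1.47, 1.34], [0.16, 2.42], [-1.27, 4.41], [0.06, 2.06], [-2.6, 2.6]. Speed limits (rad/s): [2.22, 2.22, 2.79, 2.79, 3.14, 3.14, 3.14].

## Interface

Orientations are given as a unit quaternion [x, y, z, w].
In Python, from workcell import * gives the robot as it stands.
- The arm moves only by the tool jog_arm, never from a script. Its argument "plan" is a list of rows, each a list of 3 entries, a list of its own where there are three numbers: the turn, a rotation vector about the tool's x, y, z in rad, then the shift along the tool's x, y, z in m, then the finger opening in m, from 0 to 0.0854. A call has 1 to 8 rows; each row is the pose to reach, as a shift and turn from the pose commanded when the call began, along the tool's axes at that moment; what a row does not reach only later rows make up. A row lasts 1/12 s, in which the tool goes at most 41.7 mm and 7.16 degrees, less where a joint would pass 70% of its speed; a pose out of reach is approached as far as the arm can. A call with a gripper value outside its range is refused whole. The fingers move at their own pace and stop on an object; "force" is the grip in N (left out, the last holds). Time passes only in rows, so rows that repeat a pose let the fingers close. It gives the time, the measured TCP pose, the force, the opening and the grip force at its end, in the units of the state.
- get_obs(): the state, without advancing time (a new reading comes with each control period).
- camera(name): name is "side" or "top"; returns a dict with "img" (420x560x3 uint8, red, green, blue), "mtx" (3x3 intrinsics, pixels), "extrinsics" (4x4, takes a point from camera to world coordinates). Camera axes: x right, y down, z forward; pixel columns grow to the right and rows downward; lengths in m; the calibration is good to about 2 mm. A picture is of the moment at which its call begins. There is no depth.
- hand_in(): hands the job in; it is judged then, once.
The state is a dict: "clock": time; "joint_pos": joint angles; "joint_velocities": joint speeds; "tau": joint torques, N m; "position": TCP position; "ee_rot": TCP orientation; "ft_force": force on the tool from outside, world axes, zero at the start; "torque": the same for the moment, N m; "grip_width": opening from 0.0 (shut) to 1.0 (fully open); "grasp_force": force on a finger pad.
Only numpy, scipy, OpenCV 4.12 (cv2) and the standard library are available. Lean on these libraries where they do the work, as an engineer would, in place of code of your own. Each camera call takes 0.05 s, during which the arm holds its last target. There are 200 camera calls.

## Task

On the buffet, slide the catch pan along its guides, under the hopper of the topping dispenser, until it is fully home against the end stop; keep the sprung gate shut until it is. Then pull the gate's knob out to half of its travel, where the black marks on the runners are, and finish while still holding it there against the spring, with the pan still home. Leave everything else on the table where it is.

Things in the scene. Friction and masses are not known exactly. Their poses are not given: they have to be found in the camera images.
- dispenser: Steel topping dispenser fixed to the table. Origin: underside, straight below the middle of the hopper; z up. Its 152 mm wide deck, top 6 mm above the table, runs along its y from -220 to +270 mm. Two guides on it (18 mm high, y = -90 to +260 mm) leave a 114 mm wide channel along y, centred on x = 0. What overhangs the channel is at least 72 mm above the table
- hopper_top (a point): Middle of the hopper lid's top, 238 mm above the table at x = y = 0 of the dispenser; a 16 mm high lid knob stands on it. The hopper is 94 mm in x, 90 mm in y, from 106 mm up, its black lid 104 x 100 mm; it stands over the channel on side cheeks that reach 76 mm to either side in x and 40 mm in y
- stop (a point): Middle of the top edge of the end stop's face that the pan meets: y = -88 mm of the dispenser, 36 mm above the table. The stop crosses the -y end of the channel
- half_mark (a point): Point midway between the two small black ridges that mark half travel, 104 mm above the table, y = -155 mm of the dispenser: the middle of the gate's knob stands over it at half travel. The ridges lie on the two runners (10 mm wide, at x = +-40 mm, tops 104 mm high), which carry the gate out from under the hopper towards -y and end at y = -215 mm
- gate (a joint): Travel of the gate, a flat steel slide under the hopper, in m: 0 shut, growing as its knob is pulled along the dispenser's -y, away from the hopper; 0.080 fully open, 0.040 half. A spring shuts it when let go: about 3 N at the start, 10 N at half, 16 N fully open
- gate_knob (a point): Middle of the gate's upright black knob, a round post of 22 mm diameter standing near the -y end of the gate, from 102 to 157 mm above the table (this point 135 mm). At rest it stands at x = 0, y = -115 mm of the dispenser, 70 mm clear of the hopper
- pan_center (a point): Centre, half-way up, of the catch pan: an open steel pan 108 mm wide (its x), 176 mm long (its y), 55 mm high, about 0.45 kg, loose on the deck in the channel (3 mm play a side), its axes those of the dispenser; this point is 27.5 mm above its underside. It starts 110 to 160 mm out on the +y side; fully home against the stop, it lies at y = 0 of the dispenser
- pan_knob (a point): Middle of the grippable part of the pan's upright black knob, a round post of 22 mm diameter on a flat bar that sticks out of the pan's +y end. It stands 135 mm along the pan's +y from the pan's centre, from 40 to 101 mm above the table (this point 75 mm)
- shaker: A bystander, to be left where it is: steel salt shaker, 42 mm across, 78 mm high; origin at the centre of its underside
- sauce: A bystander, to be left where it is: white sauce bottle, 58 mm across, 170 mm high; origin at the centre of its underside
- jar: A bystander, to be left where it is: glass jar with a steel lid, 66 mm across, 90 mm high; origin at the centre of its underside
- bowl: A bystander, to be left where it is: white bowl, 110 mm across, 50 mm high; origin at the centre of its underside
- mug: A bystander, to be left where it is: white mug, 76 mm across, 90 mm high, handle on its +y side; origin at the centre of its underside
- plate: A bystander, to be left where it is: paper tray of 130 x 116 mm with a bread roll on it, 44 mm high in all; origin at the centre of its underside

How it is judged:
On the way:
1. the pan is fully home under the hopper, the gate still shut (y of pan_center in the frame of dispenser below 0.008 m and value of joint gate below 0.012 m), for 0.2 s.
At the end, for the whole second after the job is handed in: The pan is within 8 mm of its stop and lies on the deck; the fingers hold the gate still, between 32 and 48 mm open (half is 40 mm), pressing on it with more than 2 N, and the pan does not touch the gate (y of pan_center in the frame of dispenser between -0.008 and 0.008 m and z of pan_center in the frame of dispenser below 0.042 m and value of joint gate between 0.032 and 0.048 m and velocity of joint gate between -0.005 and 0.005 m/s and contact force between the fingers and gate above 2 N and contact force between pan and gate below 0.3 N); the arm keeps its last pose, push and grip.
It fails at once if the gate was opened more than 12 mm while the pan was not home (value of joint gate above 0.012 m and y of pan_center in the frame of dispenser above 0.012 m).
It fails at once if something else on the table was moved by more than 30 mm (distance of any of shaker, sauce, jar, bowl, mug, plate from where it was at the start of the episode above 0.03 m).
It also fails if it takes over 53 s, if anything falls off the work surface, if the arm or the gripper's body presses on something with over 40 N, if the wrist force passes 120 N, or if a joint passes its speed limit or range.

## Working session

There is one attempt and no reset: what is moved stays moved. The work goes in short steps, Python scripts to look and compute and a tool call to move; the robot and the scene stay as the last step left them, time stands still between calls to the robot, and variables do not carry over. Pictures are saved under pics/ and viewed, at most 10 in all, crops included, and the job is handed in when it is done.

Besides the shell and the picture viewer there is one more tool, called after "Emit:" as a command line: name --argument value ..., lists and objects as JSON in quotes. jog_arm: Moves the arm, as the interface text tells. Its arguments: {"type":"object","properties":{"plan":{"type":"array"},"force":{"type":"number"}},"required":["plan"]}

```bash
mkdir -p pics; python3 - <<'E'
from workcell import *
import cv2, numpy as np
for n in("top","side"):
    c=camera(n); cv2.imwrite(f"pics/{n}0.png",c["img"][:,:,::-1]); np.savez(f"{n}.npz",**{k:c[k] for k in("mtx","extrinsics")})
    print(n,c["mtx"].round(1).tolist(),c["extrinsics"].round(3).tolist())
o=get_obs();print(o)
E
```

```text
top [[482.6, 0.0, 282.4], [0.0, 482.6, 206.3], [0.0, 0.0, 1.0]] [[0.027, -0.997, 0.069, 0.524], [-0.999, -0.029, -0.019, 0.011], [0.021, -0.068, -0.997, 1.004], [0.0, 0.0, 0.0, 1.0]]
side [[418.7, 0.0, 270.7], [0.0, 418.7, 211.2], [0.0, 0.0, 1.0]] [[-0.801, 0.388, -0.456, 0.974], [0.598, 0.53, -0.601, 0.504], [0.009, -0.754, -0.657, 0.719], [0.0, 0.0, 0.0, 1.0]]
{'clock': 0.1, 'joint_pos': array([ 1.30037914,  0.33281507, -0.06470162,  1.46084971,  0.02159982,
        1.34986571, -0.08848778]), 'joint_velocities': array([ 7.18792211e-05, -2.32355835e-03, -5.30643899e-04, -1.36832761e-03,
       -6.14883822e-04, -1.54065741e-03,  6.03127249e-04]), 'tau': array([ 1.11363843e-03, -6.26752067e+01,  4.93282790e-02, -3.92434144e+01,
        1.63316948e-02,  6.92588932e-03,  2.87483454e-05]), 'position': array([ 0.15322558, -0.60559489,  0.23059513]), 'ee_rot': array([ 9.92330931e-01,  1.23608003e-01, -1.03305826e-04, -6.12585118e-04]), 'ft_force': array([-0.63676009,  0.53093786, -0.07612308]), 'torque': array([0.0147748 , 0.06198004, 0.03679669]), 'grasp_force': 0.0, 'grip_width': 0.9985852835712021}
```

View pics/top0.png

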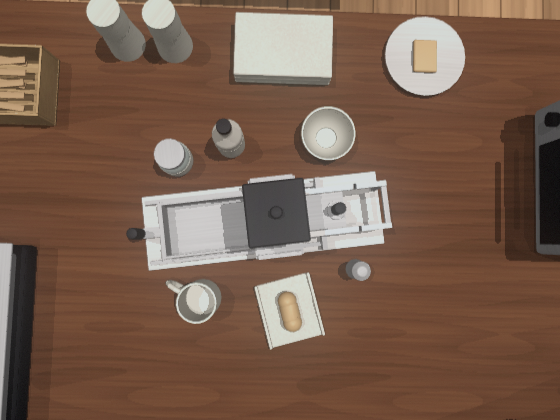

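View pics/side0.png

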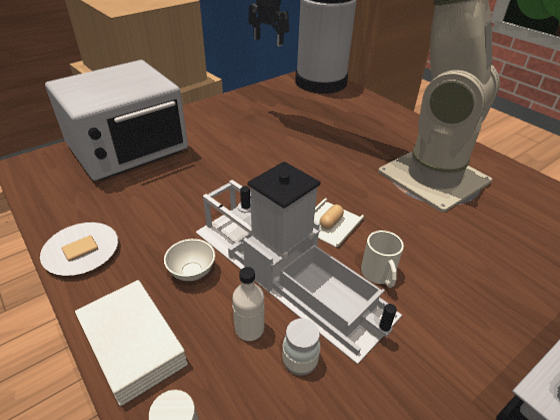

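The top view shows the pan knob at about (133,233), the lid knob at (276,212) and the gate knob's top at about (340,208). The side view has them at (389,309), (284,176) and (245,190). The deck corners in the top view are about (143,197), (148,269), (383,244) and (376,173).

```bash
cat > h.py <<'E'
import numpy as np, cv2
from scipy.spatial.transform import Rotation as R
def ray(n,u,v):
    d=np.load(f"{n}.npz");E=d["extrinsics"];r=E[:3,:3]@np.linalg.solve(d["mtx"],[u,v,1]);return E[:3,3],r
def atz(n,u,v,z):
    o,r=ray(n,u,v);return o+r*(z-o[2])/r[2]
def proj(n,P):
    d=np.load(f"{n}.npz");E=np.linalg.inv(d["extrinsics"]);p=d["mtx"]@(E[:3,:3]@np.array(P)+E[:3,3]);return p[:2]/p[2]
def tri(a,b):
    (o1,r1),(o2,r2)=ray("top",*a),ray("side",*b);s=np.linalg.lstsq(np.c_[r1,-r2],o2-o1,rcond=None)[0]
    return (o1+s[0]*r1+o2+s[1]*r2)/2
E
python3 - <<'E'
from h import *
for nm,a,b,z in(("pan",(133,234),(389,308),.101),("lid",(276,212),(284,177),.254),("gate",(340,208),(245,189),.157)):
    print(nm,tri(a,b).round(3),atz("top",*a,z).round(3),atz("side",*b,z).round(3))
c=[atz("top",*p,.006) for p in((143,197),(148,269),(383,244),(376,173))]
print(np.round(c,3)); print([np.linalg.norm(c[i]-c[i-1]).round(3) for i in range(4)])
m=cv2.imread("pics/top0.png")[165:285,120:400];cv2.imwrite("pics/crop.png",cv2.resize(m,None,fx=2.8,fy=2.8,interpolation=cv2.INTER_CUBIC))
E
```

```text
pan [0.527 0.271 0.094] [0.527 0.27  0.101] [0.533 0.274 0.101]
lid [0.567 0.007 0.246] [0.567 0.006 0.254] [0.574 0.016 0.254]
gate [ 0.582 -0.107  0.152] [ 0.582 -0.107  0.157] [ 0.586 -0.102  0.157]
[[ 0.604  0.28   0.006]
 [ 0.456  0.263  0.006]
 [ 0.521 -0.219  0.006]
 [ 0.668 -0.202  0.006]]
[np.float64(0.486), np.float64(0.148), np.float64(0.486), np.float64(0.149)]
```

View pics/crop.png

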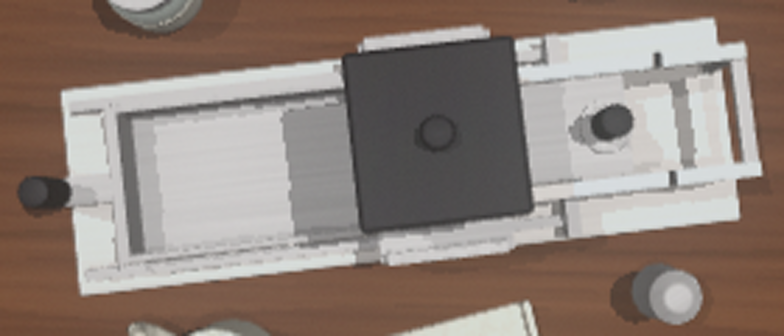

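The crop shows the pan knob's top at full-image (132.9,233.6), the gate knob's top at (338.9,208.6), the half marks' midpoint at (357.5,207.5) and the lid's centre at (276.4,212.9). The runners end in a crossbar. Next I fit the dispenser pose.

```bash
cat >> h.py <<'E'
def c2f(x,y): return x/2.8+120-.3,y/2.8+165-.3
E
python3 - <<'E'
from h import *
from scipy.optimize import least_squares
obs=[((0,0,.238),(438,134)),((0,0,.254),(437,132)),((0,-.115,.157),(613,122)),((0,-.155,.105),(665,119)),
((.076,.27,.006),(62,92)),((-.076,.27,.006),(82,294)),((-.076,-.22,.006),(740,218)),((.076,-.22,.006),(716,20))]
so=[((0,0,.254),(284,177)),((0,-.115,.157),(245,189))]
def w(p,P): c,s=np.cos(p[2]),np.sin(p[2]);return np.array([p[0]+c*P[0]-s*P[1],p[1]+s*P[0]+c*P[1],P[2]])
def f(p):
    return np.r_[np.ravel([proj("top",w(p,P))-c2f(*q) for P,q in obs]),np.ravel([.5*(proj("side",w(p,P))-np.array(q)) for P,q in so])]
r=least_squares(f,[.567,.007,.13],loss="soft_l1");p=r.x;print(p,f(p).round(1))
k=atz("top",*c2f(36,192),.101);c,s=np.cos(p[2]),np.sin(p[2]);d=k[:2]-p[:2];print("pan knob",k,"in disp",c*d[0]+s*d[1],-s*d[0]+c*d[1])
print("gate",w(p,(0,-.115,.135)),"half",w(p,(0,-.155,.135)),"panknob home",w(p,(0,.135,.075)))
from workcell import *
o=get_obs();Rm=R.from_quat(o["ee_rot"]).as_matrix();print(Rm.round(3),o["position"])
print("mug",atz("top",197,302,.09),"jar",atz("top",172,154,.09),"sauce",atz("top",224,127,.17),"shaker",atz("top",361,271,.078))
E
```

```text
[0.56655463 0.00656989 0.14034831] [-0.4 -0.   0.1  0.1  1.5 -0.4  0.2  0.1 -1.1 -0.8 -1.3  0.8  0.5  0.7
 -0.1 -0.9 -0.  -1.8 -0.2 -0.9]
pan knob [0.52804451 0.27048845 0.101     ] in disp -0.0012124268334717317 0.26671064383300996
gate [ 0.58264175 -0.10729935  0.135     ] half [ 0.58823727 -0.14690605  0.135     ] panknob home [0.54766975 0.14024248 0.075     ]
[[ 0.969  0.245 -0.   ]
 [ 0.245 -0.969  0.001]
 [-0.    -0.001 -1.   ]] [ 0.15322558 -0.60559489  0.23059513]
mug [0.40337984 0.14791554 0.09      ] jar [0.68076205 0.20633971 0.09      ] sauce [0.71750353 0.10085307 0.17      ] shaker [ 0.46813397 -0.16063876  0.078     ]
```

Emit:
jog_arm --plan '[[[0,0,-0.08],[0.035,-0.025,-0.02],0.085],[[0,0,-0.16],[0.07,-0.05,-0.04],0.085],[[0,0,-0.24],[0.105,-0.075,-0.06],0.085],[[0,0,-0.32],[0.14,-0.1,-0.08],0.085],[[0,0,-0.4],[0.175,-0.125,-0.09],0.085],[[0,0,-0.48],[0.21,-0.15,-0.09],0.085],[[0,0,-0.56],[0.245,-0.17,-0.09],0.085],[[0,0,-0.6],[0.27,-0.18,-0.09],0.085]]'

```text
clock: 0.77
position: [0.3645, -0.3695, 0.3218]
ee_rot: [0.911, 0.413, -0.0, 0.001]
ft_force: [0.9, -0.7, 0.1]
grip_width: 0.992
grasp_force: 0.0
```

```bash
cat > go.py <<'E'
import sys
from h import *
from workcell import *
def go(T,psi=1.711,pr=True):
    o=get_obs();r=R.from_quat(o["ee_rot"]);x=[np.cos(psi),np.sin(psi),0];y=[np.sin(psi),-np.cos(psi),0]
    g=R.from_matrix(np.c_[x,y,[0,0,-1]])
    print("t",o["clock"],"p",o["position"].round(4),"turn",(r.inv()*g).as_rotvec().round(3),"shift",r.inv().apply(np.array(T)-o["position"]).round(4),"F",o["ft_force"].round(1),"w",round(o["grip_width"]*.0854,4),"gf",round(o["grasp_force"],1),"q",o["joint_pos"].round(2))
if __name__=="__main__": go([float(a) for a in sys.argv[1:4]])
E
python3 go.py .5 .1 .32
```

```text
t 0.7667 p [ 0.3645 -0.3695  0.3218] turn [ 0.001  0.001 -0.859] shift [ 0.4426 -0.2072  0.0014] F [ 0.9 -0.7  0.1] w 0.0847 gf 0.0 q [ 1.02  0.08 -0.34  1.57  0.03  1.49 -0.04]
```

Emit:
jog_arm --plan '[[[0,0,-0.08],[0.036,-0.017,0],0.085],[[0,0,-0.17],[0.072,-0.034,0],0.085],[[0,0,-0.26],[0.108,-0.051,0],0.085],[[0,0,-0.35],[0.144,-0.068,0],0.085],[[0,0,-0.43],[0.18,-0.085,0],0.085],[[0,0,-0.52],[0.216,-0.102,0],0.085],[[0,0,-0.6],[0.252,-0.119,0],0.085],[[0,0,-0.7],[0.288,-0.136,0],0.085]]'

```text
clock: 1.43
position: [0.4523, -0.0634, 0.321]
ee_rot: [0.714, 0.7, -0.0, 0.0]
ft_force: [0.8, -0.1, 0.3]
grip_width: 1.001
grasp_force: 0.0
```

```bash
python3 go.py .528 .27 .22
```

```text
t 1.4333 p [ 0.4523 -0.0634  0.321 ] turn [-0.     0.001 -0.16 ] shift [0.3349 0.0692 0.1009] F [ 0.8 -0.1  0.3] w 0.0855 gf 0.0 q [ 0.73 -0.05 -0.65  1.7  -0.03  1.48  0.06]
```

Emit:
jog_arm --plan '[[[0,0,-0.04],[0.04,0.005,0],0.085],[[0,0,-0.08],[0.08,0.012,0],0.085],[[0,0,-0.12],[0.12,0.02,0],0.085],[[0,0,-0.16],[0.16,0.03,0],0.085],[[0,0,-0.16],[0.2,0.038,0.01],0.085],[[0,0,-0.16],[0.24,0.048,0.02],0.085],[[0,0,-0.16],[0.28,0.057,0.03],0.085],[[0,0,-0.16],[0.318,0.066,0.04],0.085]]'

```text
clock: 2.1
position: [0.5259, 0.2524, 0.2804]
ee_rot: [0.657, 0.753, -0.0, 0.0]
ft_force: [1.0, -0.4, 1.4]
grip_width: 0.996
grasp_force: 0.0
```

```bash
python3 go.py .528 .27 .14
```

```text
t 2.1 p [0.5259 0.2524 0.2804] turn [ 0.     0.    -0.004] shift [0.0172 0.0044 0.1404] F [ 1.  -0.4  1.4] w 0.0851 gf 0.0 q [ 0.2   0.35 -0.93  1.46  0.28  1.47 -0.59]
```

Emit:
jog_arm --plan '[[[0,0,0],[0.01,0.003,0.02],0.085],[[0,0,0],[0.017,0.004,0.05],0.085],[[0,0,0],[0.017,0.004,0.085],0.085],[[0,0,0],[0.017,0.004,0.12],0.085],[[0,0,0],[0.017,0.004,0.14],0.085],[[0,0,0],[0.017,0.004,0.145],0.085],[[0,0,0],[0.017,0.004,0.145],0.085]]'

```text
clock: 2.68
position: [0.5265, 0.2676, 0.1349]
ee_rot: [0.657, 0.754, -0.001, -0.001]
ft_force: [0.1, -0.1, 0.2]
grip_width: 0.995
grasp_force: 0.0
```

```bash
python3 go.py .528 .27 .056; python3 - <<'E'
from h import *
from workcell import *
a=camera("top")["img"][165:285,100:240];b=camera("side")["img"][240:370,310:450]
f=lambda m:cv2.resize(m[:,:,::-1],(390,360),interpolation=cv2.INTER_CUBIC)
cv2.imwrite("pics/g1.png",np.hstack([f(a),f(b)]))
E
```

```text
t 2.6833 p [0.5265 0.2676 0.1349] turn [-0.003  0.001 -0.003] shift [0.0022 0.002  0.0789] F [ 0.1 -0.1  0.2] w 0.085 gf 0.0 q [ 0.14  0.48 -0.88  1.64  0.38  1.22 -0.68]
```

View pics/g1.png

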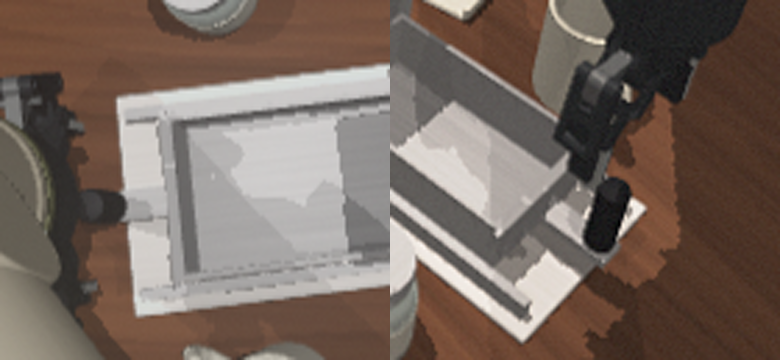

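The top view shows the fingers straddling the knob (rows ~110 and ~287, knob at ~207). They are clear of the pan wall and guides, so I descend.

Emit:
jog_arm --plan '[[[0,0,0],[0.002,0.002,0.02],0.085],[[0,0,0],[0.002,0.002,0.04],0.085],[[0,0,0],[0.002,0.002,0.06],0.085],[[0,0,0],[0.002,0.002,0.076],0.085],[[0,0,0],[0.002,0.002,0.079],0.085],[[0,0,0],[0.002,0.002,0.079],0.085]]'

```text
clock: 3.28
position: [0.5294, 0.2705, 0.0579]
ee_rot: [0.657, 0.754, 0.0, 0.0]
ft_force: [-0.6, -0.3, 0.3]
grip_width: 0.994
grasp_force: 0.0
```

Emit:
jog_arm --plan '[[[0,0,0],[0,0,0],0.0],[[0,0,0],[0,0,0],0.0],[[0,0,0],[0,0,0],0.0],[[0,0,0],[0,0,0],0.0],[[0,0,0],[0,0,0],0.0],[[0,0,0],[0,0,0],0.0],[[0,0,0],[0,0,0],0.0],[[0,0,0],[0,0,0],0.0]]' --force 30

```text
clock: 3.95
position: [0.5293, 0.2705, 0.0577]
ee_rot: [0.657, 0.754, 0.0, 0.0]
ft_force: [-1.5, -0.7, 5.5]
grip_width: 0.245
grasp_force: 29.2
```

```bash
python3 go.py .5477 .1402 .056
```

```text
t 3.95 p [0.5293 0.2705 0.0577] turn [ 0.001  0.    -0.003] shift [-0.1316  0.0005  0.0017] F [-1.5 -0.7  5.5] w 0.0209 gf 29.2 q [ 0.1   0.57 -0.83  1.69  0.46  1.09 -0.74]
```

Emit:
jog_arm --plan '[[[0,0,0],[-0.008,0,0],0.0],[[0,0,0],[-0.022,0,0],0.0],[[0,0,0],[-0.038,0,0],0.0],[[0,0,0],[-0.054,0,0],0.0],[[0,0,0],[-0.07,0,0],0.0],[[0,0,0],[-0.084,0,0],0.0],[[0,0,0],[-0.092,0,0],0.0],[[0,0,0],[-0.095,0,0],0.0]]'

```text
clock: 4.62
position: [0.5425, 0.176, 0.0577]
ee_rot: [0.657, 0.754, 0.001, -0.0]
ft_force: [-0.7, 6.3, 4.0]
grip_width: 0.252
grasp_force: 29.9
```

```bash
python3 go.py .5477 .1402 .056
```

```text
t 4.6167 p [0.5425 0.176  0.0577] turn [ 0.001 -0.001 -0.004] shift [-0.0362  0.0003  0.0017] F [-0.7  6.3  4. ] w 0.0215 gf 29.9 q [ 0.28  0.51 -0.83  1.76  0.43  1.06 -0.57]
```

Emit:
jog_arm --plan '[[[0,0,0],[-0.008,0,0],0.0],[[0,0,0],[-0.016,0,0],0.0],[[0,0,0],[-0.023,0,0],0.0],[[0,0,0],[-0.028,0,0],0.0],[[0,0,0],[-0.031,0,0],0.0],[[0,0,0],[-0.034,0,0],0.0],[[0,0,0],[-0.036,0,0],0.0],[[0,0,0],[-0.038,0,0],0.0]]'

```text
clock: 5.28
position: [0.5472, 0.1403, 0.0577]
ee_rot: [0.657, 0.754, 0.001, -0.0]
ft_force: [-2.0, 6.1, 4.1]
grip_width: 0.252
grasp_force: 29.8
```

```bash
python3 go.py .5477 .1402 .056
```

```text
t 5.2833 p [0.5472 0.1403 0.0577] turn [ 0.001 -0.002 -0.002] shift [-0.0002  0.0005  0.0017] F [-2.   6.1  4.1] w 0.0215 gf 29.8 q [ 0.35  0.5  -0.83  1.77  0.42  1.05 -0.5 ]
```

Emit:
jog_arm --plan '[[[0,0,0],[-0.001,0,0],0.0],[[0,0,0],[-0.002,0,0],0.0],[[0,0,0],[-0.003,0,0],0.0],[[0,0,0],[-0.004,0,0],0.0]]'

```text
clock: 5.62
position: [0.5476, 0.1372, 0.0577]
ee_rot: [0.656, 0.754, 0.002, -0.001]
ft_force: [-0.5, 12.3, 2.2]
grip_width: 0.253
grasp_force: 29.6
```

Emit:
jog_arm --plan '[[[0,0,0],[-0.001,0,0],0.0],[[0,0,0],[-0.002,0,0],0.0],[[0,0,0],[-0.003,0,0],0.0],[[0,0,0],[-0.003,0,0],0.0]]'

```text
clock: 5.95
position: [0.5479, 0.1371, 0.0581]
ee_rot: [0.655, 0.755, 0.003, -0.002]
ft_force: [0.2, 17.3, 2.9]
grip_width: 0.254
grasp_force: 29.6
```

The pan has stalled against the stop at the expected spot (y 0.137 against 0.140 predicted), with the force rising from 6 N to 17 N. I release it.

Emit:
jog_arm --plan '[[[0,0,0],[0.001,0,0],0.0],[[0,0,0],[0.002,0,0],0.04],[[0,0,0],[0.002,0,0],0.085],[[0,0,0],[0.002,0,0],0.085],[[0,0,0],[0.002,0,0],0.085],[[0,0,0],[0.002,0,0],0.085],[[0,0,0],[0.002,0,0],0.085],[[0,0,0],[0.002,0,0],0.085]]'

```text
clock: 6.62
position: [0.5478, 0.1334, 0.0571]
ee_rot: [0.657, 0.754, -0.0, 0.0]
ft_force: [-0.2, 0.6, -0.1]
grip_width: 0.996
grasp_force: 0.0
```

```bash
python3 go.py .535 .17 .33
```

```text
t 6.6167 p [0.5478 0.1334 0.0571] turn [-0.     0.    -0.003] shift [ 0.0379 -0.0077 -0.2729] F [-0.2  0.6 -0.1] w 0.0851 gf 0.0 q [ 0.36  0.5  -0.83  1.78  0.42  1.05 -0.49]
```

Go straight up.

Emit:
jog_arm --plan '[[[0,0,0],[0.003,0,-0.025],0.085],[[0,0,0],[0.005,0,-0.06],0.085],[[0,0,0],[0.01,0,-0.095],0.085],[[0,0,0],[0.015,0,-0.13],0.085],[[0,0,0],[0.015,0,-0.165],0.085],[[0,0,0],[0.015,0,-0.2],0.085],[[0,0,0],[0.015,0,-0.235],0.085],[[0,0,0],[0.015,0,-0.27],0.085]]'

```text
clock: 7.28
position: [0.5454, 0.1484, 0.3291]
ee_rot: [0.657, 0.754, -0.0, 0.0]
ft_force: [1.0, 0.2, 0.1]
grip_width: 0.992
grasp_force: 0.0
```

```bash
python3 go.py .5826 -.1073 .25;python3 - <<'E'
from h import *
from workcell import *
a=camera("top")["img"][150:300,100:400];cv2.imwrite("pics/g2.png",cv2.resize(a[:,:,::-1],None,fx=2.6,fy=2.6,interpolation=cv2.INTER_CUBIC))
E
```

```text
t 7.2833 p [0.5454 0.1484 0.3291] turn [ 0.     0.    -0.003] shift [-0.2584  0.0019  0.0792] F [1.  0.2 0.1] w 0.0847 gf 0.0 q [ 0.41  0.28 -0.93  1.42  0.23  1.55 -0.37]
```

View pics/g2.png

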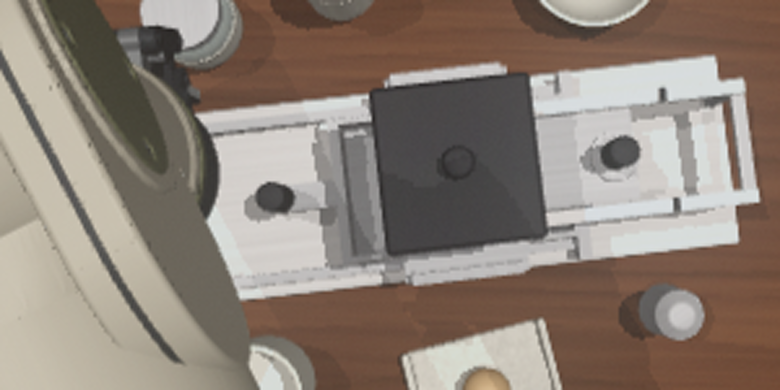

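The view shows the pan knob next to the hopper at full-image (205.8,225.8). The gate knob is unmoved at (339.2,208.5). Now I cross over the hopper to the gate knob and check the pan number along the way.

Emit:
jog_arm --plan '[[[0,0,0],[-0.03,0,0],0.085],[[0,0,0],[-0.068,0,0],0.085],[[0,0,0],[-0.106,0,0],0.085],[[0,0,0],[-0.144,0.001,0],0.085],[[0,0,0],[-0.182,0.001,0],0.085],[[0,0,0],[-0.22,0.002,0],0.085],[[0,0,0],[-0.25,0.002,0],0.085],[[0,0,0],[-0.258,0.002,0],0.085]]'

```text
clock: 8.0
position: [0.5829, -0.1137, 0.3261]
ee_rot: [0.66, 0.751, -0.001, 0.0]
ft_force: [-0.2, -0.5, 0.3]
grip_width: 0.994
grasp_force: 0.0
```

```bash
python3 go.py .5826 -.1073 .116; python3 - <<'E'
from h import *
k=atz("top",205.5,225.5,.101);d=k[:2]-[.56655,.00657];c,s=np.cos(.1403),np.sin(.1403);print(k,-s*d[0]+c*d[1]-.135)
E
```

```text
t 8.0 p [ 0.5829 -0.1137  0.3261] turn [-0.001  0.002 -0.011] shift [0.0067 0.0009 0.2101] F [-0.2 -0.5  0.3] w 0.0849 gf 0.0 q [ 0.73  0.33 -0.8   1.36  0.24  1.56  0.08]
[0.54624465 0.13604042 0.101     ] -0.003962239751764379
```

Emit:
jog_arm --plan '[[[0,0,-0.01],[0.004,0.001,0.03],0.085],[[0,0,-0.01],[0.004,0.001,0.065],0.085],[[0,0,-0.01],[0.004,0.001,0.1],0.085],[[0,0,-0.01],[0.004,0.001,0.13],0.085],[[0,0,-0.01],[0.004,0.001,0.145],0.085],[[0,0,-0.01],[0.004,0.001,0.145],0.085]]'

```text
clock: 8.5
position: [0.5813, -0.1023, 0.1782]
ee_rot: [0.653, 0.757, -0.001, -0.003]
ft_force: [0.2, -0.6, -0.4]
grip_width: 0.997
grasp_force: 0.0
```

```bash
python3 go.py .5826 -.109 .116; python3 - <<'E'
from h import *
from workcell import *
a=camera("top")["img"][165:285,280:420];b=camera("side")["img"][130:260,180:320]
f=lambda m:cv2.resize(m[:,:,::-1],(390,360),interpolation=cv2.INTER_CUBIC)
cv2.imwrite("pics/g3.png",np.hstack([f(a),f(b)]))
E
```

```text
t 8.5 p [ 0.5813 -0.1023  0.1782] turn [-0.006 -0.002  0.007] shift [-0.0069  0.0007  0.0622] F [ 0.2 -0.6 -0.4] w 0.0851 gf 0.0 q [ 0.72  0.4  -0.79  1.59  0.29  1.28  0.04]
```

View pics/g3.png

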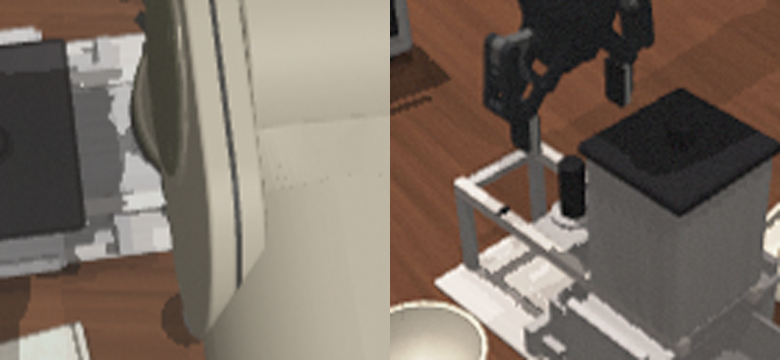

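The side view shows the open fingers above and on either side of the gate knob (crop ~(572,185)), clear of the hopper. I descend.

Emit:
jog_arm --plan '[[[0,0,0],[-0.003,0.001,0.012],0.085],[[0,0,0],[-0.003,0.001,0.027],0.085],[[0,0,0],[-0.003,0.001,0.042],0.085],[[0,0,0],[-0.003,0.001,0.056],0.085],[[0,0,0],[-0.003,0.001,0.06],0.085],[[0,0,0],[-0.003,0.001,0.06],0.085]]'

```text
clock: 9.1
position: [0.5845, -0.1055, 0.1214]
ee_rot: [0.653, 0.757, -0.0, -0.0]
ft_force: [-0.0, 0.6, 0.2]
grip_width: 0.997
grasp_force: 0.0
```

```bash
python3 go.py .5826 -.109 .116
```

```text
t 9.1 p [ 0.5845 -0.1055  0.1214] turn [-0.001 -0.     0.007] shift [-0.0032 -0.0024  0.0054] F [-0.   0.6  0.2] w 0.0852 gf 0.0 q [ 0.71  0.46 -0.76  1.65  0.34  1.18  0.01]
```

Emit:
jog_arm --plan '[[[0,0,0.007],[-0.003,-0.002,0.002],0.085],[[0,0,0.007],[-0.003,-0.002,0.003],0.085],[[0,0,0.007],[-0.003,-0.002,0.003],0.0],[[0,0,0.007],[-0.003,-0.002,0.003],0.0],[[0,0,0.007],[-0.003,-0.002,0.003],0.0],[[0,0,0.007],[-0.003,-0.002,0.003],0.0],[[0,0,0.007],[-0.003,-0.002,0.003],0.0],[[0,0,0.007],[-0.003,-0.002,0.003],0.0]]' --force 60

```text
clock: 9.77
position: [0.5838, -0.1087, 0.1196]
ee_rot: [0.656, 0.755, 0.0, 0.0]
ft_force: [3.6, 0.4, 1.9]
grip_width: 0.241
grasp_force: 58.6
```

```bash
python3 go.py .5882 -.149 .116
```

```text
t 9.7667 p [ 0.5838 -0.1087  0.1196] turn [ 0.001  0.    -0.   ] shift [-0.0405 -0.0013  0.0036] F [3.6 0.4 1.9] w 0.0206 gf 58.6 q [ 0.71  0.46 -0.76  1.65  0.34  1.17  0.01]
```

Emit:
jog_arm --plan '[[[0,0,0],[-0.003,0,0],0.0],[[0,0,0],[-0.009,0,0],0.0],[[0,0,0],[-0.016,0,0],0.0],[[0,0,0],[-0.023,0,0],0.0],[[0,0,0],[-0.03,0,0],0.0],[[0,0,0],[-0.036,0,0],0.0],[[0,0,0],[-0.04,0,0],0.0],[[0,0,0],[-0.041,0,0],0.0]]'

```text
clock: 10.43
position: [0.5894, -0.1475, 0.1195]
ee_rot: [0.655, 0.755, 0.001, -0.001]
ft_force: [-1.2, 10.4, 4.2]
grip_width: 0.242
grasp_force: 58.9
```

Emit:
jog_arm --plan '[[[0,0,0],[0,0,0],0.0],[[0,0,0],[0,0,0],0.0],[[0,0,0],[0,0,0],0.0],[[0,0,0],[0,0,0],0.0]]'

```text
clock: 10.77
position: [0.5893, -0.1467, 0.1195]
ee_rot: [0.655, 0.756, 0.001, -0.001]
ft_force: [-1.2, 8.8, 4.2]
grip_width: 0.24
grasp_force: 58.9
```

```bash
python3 go.py .5894 -.1483 .1196; python3 - <<'E'
from h import *
from workcell import *
a=camera("top")["img"][165:285,100:420];cv2.imwrite("pics/g4a.png",a[:,:,::-1])
b=camera("side")["img"][130:345,180:420]
cv2.imwrite("pics/g4.png",cv2.resize(b[:,:,::-1],None,fx=2.7,fy=2.7,interpolation=cv2.INTER_CUBIC))
E
```

```text
t 10.7667 p [ 0.5893 -0.1467  0.1195] turn [ 0.001 -0.003  0.002] shift [-0.0016 -0.0001 -0.0001] F [-1.2  8.8  4.2] w 0.0205 gf 58.9 q [ 0.75  0.48 -0.75  1.61  0.34  1.18  0.07]
```

View pics/g4.png

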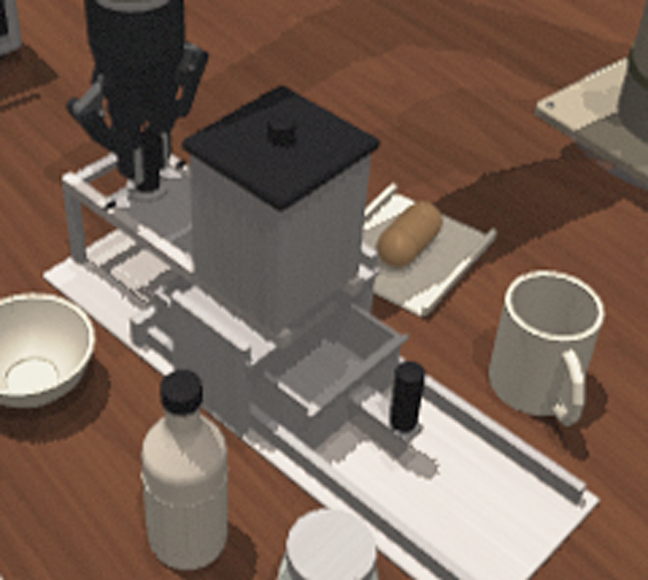

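The side view shows the pan home beside the hopper (knob at crop (407,398)), the gate out with the knob gripped near the marks, and the bystanders in place. The gate is out about 38 mm, so I add 1.5 mm and settle.

Emit:
jog_arm --plan '[[[0,0,0],[-0.001,0,0],0.0],[[0,0,0],[-0.0015,0,0],0.0],[[0,0,0],[-0.0015,0,0],0.0],[[0,0,0],[-0.0015,0,0],0.0],[[0,0,0],[-0.0015,0,0],0.0],[[0,0,0],[-0.0015,0,0],0.0],[[0,0,0],[-0.0015,0,0],0.0],[[0,0,0],[-0.0015,0,0],0.0]]'

```text
clock: 11.53
position: [0.5894, -0.1481, 0.1195]
ee_rot: [0.655, 0.756, 0.001, -0.001]
ft_force: [-1.7, 8.9, 4.1]
grip_width: 0.242
grasp_force: 58.9
```

```bash
python3 go.py .5894 -.1483 .1196; python3 -c "
from workcell import *
print(abs(get_obs()['joint_velocities']).max()); print(hand_in())"
```

```text
t 11.5333 p [ 0.5894 -0.1481  0.1195] turn [ 0.    -0.003  0.002] shift [-0.0002 -0.0001 -0.0001] F [-1.7  8.9  4.1] w 0.0207 gf 58.9 q [ 0.75  0.49 -0.74  1.61  0.35  1.18  0.07]
0.0013456344469029906
the job is handed in; nothing more can be done
None
```

I handed the job in at 11.5 s with the pan home against its stop and the gripper still holding the gate knob about 40 mm out, against roughly 9 N of spring force; no verdict was returned.

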